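# Reverse the ratchet spanner and slacken a filter holder's lid

## Robot

A 6-joint arm with a two-finger parallel gripper is mounted at the origin on a cart in front of the work surface, level with it; the furniture and walls round the work are solid. World frame = base frame: x ahead of the robot, y to its left, z up, the work surface at z = 0. Lengths are in mm, angles in rad, forces in N, time in s.
With the tool pointing down it reaches from about 350 to 975 mm from the base axis. Payload 7.1 kg.
Tool frame: the origin (TCP) lies midway between the tips of the shut fingers; the grasp point (between the pads) lies 19 mm behind it (ctrl.grip_depth is the distance from the TCP to the grasp point, in mm); z points along the fingers, y is the line along which they close (so a half turn about z gives the same grasp; the last joint's range is limited). The gripper opens to 88 mm and grips with 3 to 60 N. Pads are 20 mm wide; open, the fingers measure 115 mm over their backs; the gripper's body (75 mm by 178 mm) begins 61 mm behind the grasp point.
Start: joints at [1.21, 0.423, 1.63, -0, 1.089, -0.019], TCP at [209.458, 588.84, 222.675] pointing down, gripper open.
Joint ranges: [-3, 3], [-0.9, 2.11], [0.09, 2.58], [-1.31, 4.45], [0.11, 2.69], [-2.54, 2.54]. Speed limits (rad/s): [2.39, 2.39, 3.01, 3.14, 3.14, 3.14].

## Interface

Orientations are given as a rotation vector (axis times angle).
In Python, from workcell import get_obs, vision, ctrl gives the robot as it stands.
- The arm moves only by the tool step_arm, never from a script. Its argument "plan" is a list of rows, each a list of 7 numbers: the opening, from -1 (shut) to 1 (fully open), then the shift along the tool's x, y, z as a fraction of full scale, then the turn, a rotation vector about the tool's x, y, z as a fraction of full scale. In form: [[fingers, dx, dy, dz, wx, wy, wz], ...]. A call has 1 to 20 rows; each row shifts and turns the commanded pose from where the row before left it, along the tool's axes as they then stand; what a row does not reach is not made up. Full scale, the value 1, is 50 mm for a shift and 0.12 rad for a turn. A row lasts 1/8 s, in which the tool goes at most 62.5 mm and 10.7 degrees, less where a joint would pass 70% of its speed; a pose out of reach is approached as far as the arm can. A call with a number of a shift or a turn outside -1 to 1 is refused whole. A call with a gripper value outside its range is refused whole. The fingers move at their own pace and stop on an object; the grip force is fixed at half the most. Time passes only in rows, so rows that do not move let the fingers close. It gives the time, the measured TCP pose, the force, the opening and the grip force at its end, in the units of the state.
- get_obs(): the state, without advancing time (a new reading comes with each control period).
- vision.get_image(name): name is "scene" or "top"; returns a dict with "pixels" (400x640x3 uint8, red, green, blue), "depth" (400x640 float32, mm along the optical axis (not along the pixel's ray), 0 where there is no reading), "fx", "fy", "cx", "cy" (pixels), "T" (4x4, takes a point from camera to world coordinates). Camera axes: x right, y down, z forward; pixel columns grow to the right and rows downward; lengths in mm; the calibration is good to about 2 mm. A picture is of the moment at which its call begins.
- ctrl.close_job(): hands the job in; it is judged then, once.
The state is a dict: "t": time; "qpos": joint angles; "qvel": joint speeds; "joint_torque": joint torques, N m; "ee_pos": TCP position; "orientation": TCP orientation; "ft_force": force on the tool from outside, world axes, zero at the start; "moment": the same for the moment, N m; "width": finger opening in mm; "grasp_force": force on a finger pad.
Only numpy, scipy, OpenCV 4.12 (cv2) and the standard library are available. Lean on these libraries where they do the work, as an engineer would, in place of code of your own. Each camera call takes 0.05 s, during which the arm holds its last target. There are 200 camera calls.

## Task

The ratchet spanner on the lid of the steel filter holder is still set to tighten: flip the small direction lever on its head fully over to the other side. Then swing the handle clockwise (seen from above) by about 60 degrees, making sure that it free-wheels and the lid stays still, and swing it back anticlockwise until the lid's lug has reached the fixed peg or gone past it. Turn the lid only by the spanner's handle, then let go.

Things in the scene. Friction and masses are not known exactly. Their poses are not given: they have to be found in the camera images.
- holder: the filter holder: a round plain steel vessel fixed to the desk, flange 120 mm across with six bolt heads, 52 mm high below its lid, a short brass-tipped spigot along its -x. Origin on its vertical axis at desk height, z up. Lid and spanner both turn about this axis
- lid: round aluminium lid, 96 mm across, 52 to 60 mm above the desk. Origin on the axis; its x axis points along its one dark lug, 12 mm wide, ending 64 mm from the axis. Stiff (0.6 N m, first 3 degrees slack), stays where left. Start: lug 57 degrees clockwise of the peg, at a stop; it can go 29 degrees past the peg. At the peg its x is 147 degrees anticlockwise of the holder's x
- peg_top (a point): top centre of the fixed dark upright peg, 10 mm across, on a bracket on the holder's side, 79 mm from the axis, 65 mm above the desk, 10 mm outside the circle that the lug's end describes
- lever (a joint): direction lever on the spanner's head. 0 to 0.07 (start) = tail 22 degrees to the anticlockwise side of the handle: spanner drives the lid clockwise, free-wheels anticlockwise. 0.7 to 0.76 rad (fully over) = tail 22 degrees to the clockwise side: drives anticlockwise, free-wheels clockwise. Takes about 2 N at its stud, stays where left
- lever_tip (a point): top centre of the dark upright stud, 10 mm across, at the end of the lever's tail, 119 mm above the desk; it stands free from 101 mm up and swings on a 34 mm radius about the lever's pivot, which lies 36 mm from the lid's axis along the handle. The tail points towards the handle's end. The spanner below is up to 94 mm high
- handle_grip (a point): middle of the spanner's straight level steel handle, 130 mm from the axis; grip bar 24 mm wide, 76 to 94 mm above the desk, 85 to 175 mm from the axis, only the desk and low things under it. Round head 94 mm across. It cannot come off. Free-wheeling takes 2 to 4 N here, driving the lid 5 to 8 N; it stays where left. 24 teeth: up to 15 degrees are lost before it takes up the lid

How it is judged (in metres and radians):
On the way, in this order (a step that is already met when the one before it is completed fails the run):
1. the direction lever is flipped over (value of joint lever above 0.6 rad), for 0.1 s.
2. the handle has been swung clockwise by at least 36 degrees, free-wheeling, with the lid still tight (distance of handle_grip from where it was at the start of the episode above 0.08 m and angle between the x axis of lid and the y axis of holder, either way round below 0.25 rad), for 0.1 s.
At the end, for the whole second after the job is handed in: the lid's lug has been turned anticlockwise to the peg (no more than 8 degrees short of it) or past it, the lid is at rest, and the lever is still over on its new side (beyond 0.55 rad) (angle between the x axis of lid and the y axis of holder, either way round above 0.85 rad and value of joint lever above 0.55 rad and angular speed of lid below 0.1 rad/s); the robot touches nothing.
It fails at once if the lid is pushed by the fingers instead of by the spanner (contact force between the fingers and lid above 3 N).
It also fails if it takes over 54 s, if anything falls off the work surface, if the arm or the gripper's body presses on something with over 40 N, if the wrist force passes 120 N, or if a joint passes its speed limit or range.

## Working session

There is one attempt and no reset: what is moved stays moved. The work goes in short steps, Python scripts to look and compute and a tool call to move; the robot and the scene stay as the last step left them, time stands still between calls to the robot, and variables do not carry over. Pictures are saved under pics/ and viewed, at most 10 in all, crops included, and the job is handed in when it is done.

Besides the shell and the picture viewer there is one more tool, called in YAML: its name, and indented under it one key for each argument. step_arm: Moves the arm, as the interface text tells. Its arguments: {"type":"object","properties":{"plan":{"type":"array","items":{"type":"array","items":{"type":"number","minimum":-1,"maximum":1}}}},"required":["plan"]}

```bash
mkdir -p pics; cat > h.py <<'E'
import numpy as np,cv2
from workcell import get_obs,vision,ctrl
def shot(n,f):
    im=vision.get_image(n); cv2.imwrite(f'pics/{f}.png',im['pixels'][:,:,::-1]); np.savez(f'pics/{f}.npz',**im); return im
def w(im,u,v,z=None):
    T=np.array(im['T']);d=np.array([(u-im['cx'])/im['fx'],(v-im['cy'])/im['fy'],1.])
    if z is None: s=float(im['depth'][int(v),int(u)])
    else: s=(z-T[2,3])/(T[:3,:3]@d)[2]
    return T[:3,:3]@(d*s)+T[:3,3]
E
python3 - <<'E'
from h import *
for n in('scene','top'):
    im=shot(n,n+'0');print(n,im['fx'],im['T'])
o=get_obs();print(o['ee_pos'],o['orientation'],o['width'],o['t'])
E
```

```text
scene 389.2831280459051 [[ 7.82374149e-01 -4.42382158e-01  4.38393336e-01  2.39780795e+02]
 [-6.22723944e-01 -5.67259185e-01  5.38917346e-01 -4.93327441e+02]
 [ 1.02752277e-02 -6.94633028e-01 -7.19290884e-01  7.16787000e+02]
 [ 0.00000000e+00  0.00000000e+00  0.00000000e+00  1.00000000e+00]]
top 517.723798437879 [[-1.09795043e-02 -9.95599154e-01  9.30686584e-02  5.26958064e+02]
 [-9.99918835e-01  1.03300145e-02 -7.45749927e-03 -4.13277287e+01]
 [ 6.46327937e-03 -9.31429841e-02 -9.95631765e-01  9.66754952e+02]
 [ 0.00000000e+00  0.00000000e+00  0.00000000e+00  1.00000000e+00]]
[209.2790848  588.37731012 221.96783435] [-5.34314791e-01 -3.09554281e+00  2.15689324e-03] 87.59167795153799 0.1
```

View pics/top0.png

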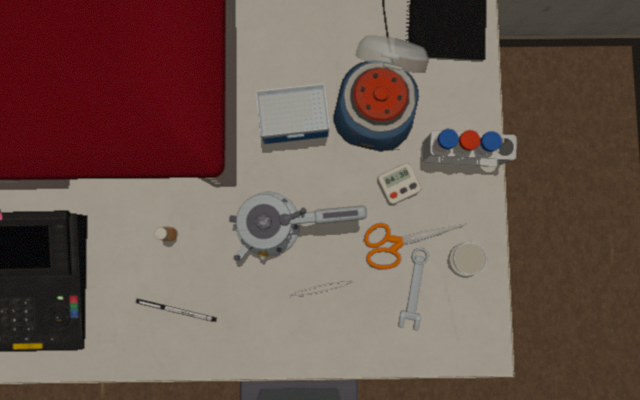

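View pics/scene0.png

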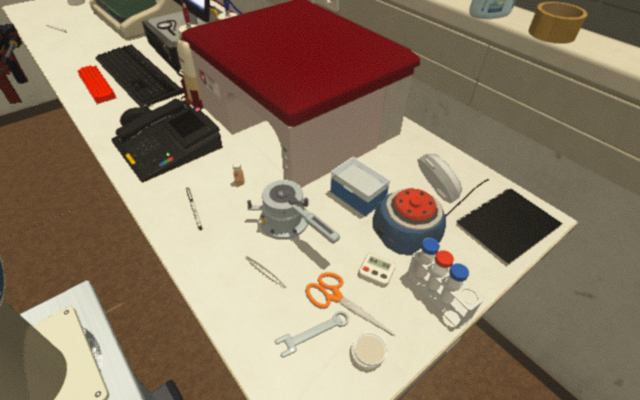

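```bash
python3 - <<'E'
from h import *
im=np.load('pics/top0.npz')
c=im['pixels'][170:280,220:380,::-1]; cv2.imwrite('pics/c1.png',cv2.resize(c,None,fx=5,fy=5,interpolation=cv2.INTER_CUBIC))
E
```

```text
(no output)
```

View pics/c1.png

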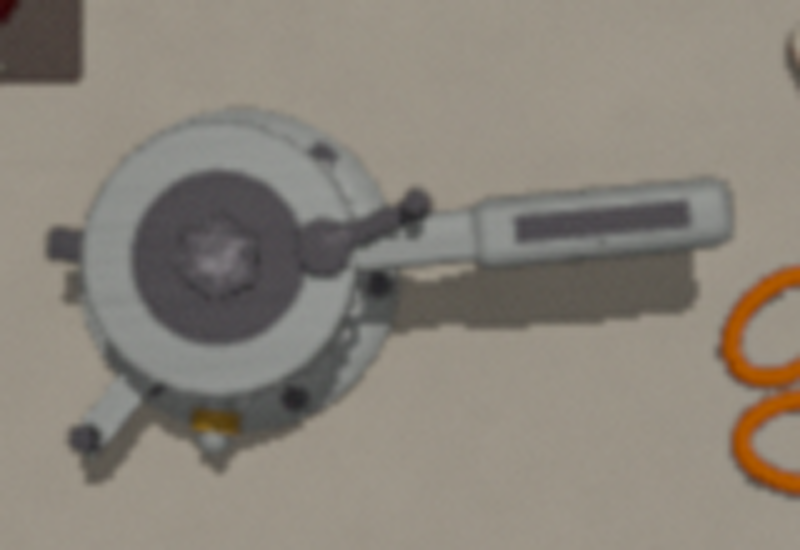

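```bash
python3 - <<'E'
from h import *
im=np.load('pics/top0.npz')
P=dict(head=(218,257,94),piv=(325,247,105),stud=(415,204,119),hstart=(478,232,94),hend=(728,212,94),peg=(85,438,65),lug=(55,243,60),spig=(215,440,30))
W={}
for k,(x,y,z) in P.items():
    u=220+(x+.5)/5-.5;v=170+(y+.5)/5-.5
    W[k]=w(im,u,v,z);d=W[k]-W['head'];print(k,W[k].round(1),w(im,round(u),round(v)).round(1),'r',np.hypot(*d[:2]).round(1),'ang',np.degrees(np.arctan2(d[1],d[0])).round(1))
print(np.hypot(*(W['stud']-W['piv'])[:2]))
E
```

```text
head [574.8  37.1  94. ] [574.7  37.3  95.4] r 0.0 ang 0.0
piv [5.771e+02 5.000e-01 1.050e+02] [ 5.773e+02 -1.000e-01  1.021e+02] r 36.7 ang -86.3
stud [590.1 -29.8 119. ] [590.4 -30.6 123.5] r 68.7 ang -77.1
hstart [582.3 -50.7  94. ] [582.2 -50.3  94.6] r 88.1 ang -85.1
hend [ 588.2 -135.3   94. ] [ 588.  -134.7   96. ] r 172.9 ang -85.6
peg [514.2  85.8  65. ] [514.5  85.2  64.3] r 77.7 ang 141.2
lug [582.1  97.2  60. ] [582.5  96.6  59.6] r 60.6 ang 83.0
spig [512.4  44.   30. ] [511.8  42.7  36.4] r 62.7 ang 173.6
32.968838705617294
```

```bash
cat >> h.py <<'E'
from scipy.spatial.transform import Rotation as R
def pose():
    o=get_obs(); M=R.from_rotvec(o['orientation']).as_matrix(); return np.r_[o['ee_pos'],np.arctan2(M[1,1],M[0,1])],o,M
def rows(wps,f):
    """wps: x,y,z,yaw deg(of tool y). prints rows"""
    p,o,M=pose(); out=[]
    print('tilt',(M[:,2]).round(4),'start',p[:3].round(1),np.degrees(p[3]).round(1))
    for q in wps:
        q=np.array(q,float);q[3]=np.radians(q[3])
        n=int(max(np.ceil(np.linalg.norm(q[:3]-p[:3])/50-.05),np.ceil(abs(q[3]-p[3])/.12-.05),1)); p0=p.copy()
        for i in range(1,n+1):
            t=p0+(q-p0)*i/n; d=t-p; s,c=np.sin(p[3]),np.cos(p[3])
            r=np.clip(np.round(np.array([(-s*d[0]+c*d[1])/50,(c*d[0]+s*d[1])/50,-d[2]/50,-d[3]/.12]),2),-1,1)
            p=p+np.array([50*(-s*r[0]+c*r[1]),50*(c*r[0]+s*r[1]),-50*r[2],-.12*r[3]])
            out.append([f,*map(float,r[:3]),0,0,float(r[3])])
    print(len(out),'end',p[:3].round(1),np.degrees(p[3]).round(1));print(str(out).replace(' ','').replace('.0,',',').replace('.0]',']'))
E
python3 - <<'E'
from h import *
im=np.load('pics/top0.npz')
for u,v in((215,165),(215,175),(320,90),(325,130),(380,95),(400,140)):print(w(im,u,v).round())
rows([(330,300,210,50),(430,-40,200,5),(625,-30,160,5)],-1)
E
```

```text
[644.  89. 257.]
[632.  91. 247.]
[807. -62.  72.]
[738. -70.  58.]
[ 789. -164.   99.]
[ 721. -206.   48.]
tilt [-5.0e-04 -1.3e-03 -1.0e+00] start [209.3 588.4 222. ] 70.4
19 end [625.1 -30.1 160. ] 5.0
[[-1,-0.6,-0.66,0.03,0,0,0.42],[-1,-0.63,-0.63,0.04,0,0,0.43],[-1,-0.67,-0.6,0.03,0,0,0.42],[-1,-0.69,-0.56,0.04,0,0,0.43],[-1,-0.73,-0.52,0.03,0,0,0.42],[-1,-0.75,-0.49,0.04,0,0,0.42],[-1,-0.77,-0.45,0.03,0,0,0.43],[-1,-0.74,-0.49,0.02,0,0,0.82],[-1,-0.78,-0.42,0.03,0,0,0.82],[-1,-0.82,-0.33,0.02,0,0,0.81],[-1,-0.85,-0.26,0.03,0,0,0.82],[-1,-0.87,-0.17,0.02,0,0,0.82],[-1,-0.88,-0.09,0.03,0,0,0.82],[-1,-0.88,0.01,0.02,0,0,0.82],[-1,-0.88,0.09,0.03,0,0,0.81],[-1,-0.04,0.97,0.2,0,0,0],[-1,-0.03,0.98,0.2,0,0,0],[-1,-0.04,0.97,0.2,0,0,0],[-1,-0.04,0.98,0.2,0,0,0]]
```

step_arm:
  plan:
    - [-1,-0.6,-0.66,0.03,0,0,0.42]
    - [-1,-0.63,-0.63,0.04,0,0,0.43]
    - [-1,-0.67,-0.6,0.03,0,0,0.42]
    - [-1,-0.69,-0.56,0.04,0,0,0.43]
    - [-1,-0.73,-0.52,0.03,0,0,0.42]
    - [-1,-0.75,-0.49,0.04,0,0,0.42]
    - [-1,-0.77,-0.45,0.03,0,0,0.43]
    - [-1,-0.74,-0.49,0.02,0,0,0.82]
    - [-1,-0.78,-0.42,0.03,0,0,0.82]
    - [-1,-0.82,-0.33,0.02,0,0,0.81]
    - [-1,-0.85,-0.26,0.03,0,0,0.82]
    - [-1,-0.87,-0.17,0.02,0,0,0.82]
    - [-1,-0.88,-0.09,0.03,0,0,0.82]
    - [-1,-0.88,0.01,0.02,0,0,0.82]
    - [-1,-0.88,0.09,0.03,0,0,0.81]
    - [-1,-0.04,0.97,0.2,0,0,0]
    - [-1,-0.03,0.98,0.2,0,0,0]
    - [-1,-0.04,0.97,0.2,0,0,0]
    - [-1,-0.04,0.98,0.2,0,0,0]
    - [-1,0,0,0,0,0,0]

```text
t: 2.6
ee_pos: [627.3, -29.5, 159.1]
orientation: [-2.121, -2.317, 0.0]
ft_force: [-0.7, 0.3, -1.1]
width: 0.3
grasp_force: 0.0
```

```bash
python3 - <<'E'
from h import *
rows([(625,-30,105,5),(600,-30,105,5),(580,-31,105,5)],-1)
im=shot('scene','s1');c=im['pixels'][130:270,200:400,::-1]; cv2.imwrite('pics/c2.png',cv2.resize(c,None,fx=4,fy=4,interpolation=cv2.INTER_CUBIC))
E
```

```text
tilt [-4.e-04  0.e+00 -1.e+00] start [627.3 -29.5 159.1] 5.1
4 end [579.8 -31.1 105.1] 5.0
[[-1,-0,-0.02,0.54,0,0,0],[-1,-0.01,-0.03,0.54,0,0,0.01],[-1,0.05,-0.5,0,0,0,-0],[-1,0.01,-0.4,0,0,0,-0]]
```

View pics/c2.png

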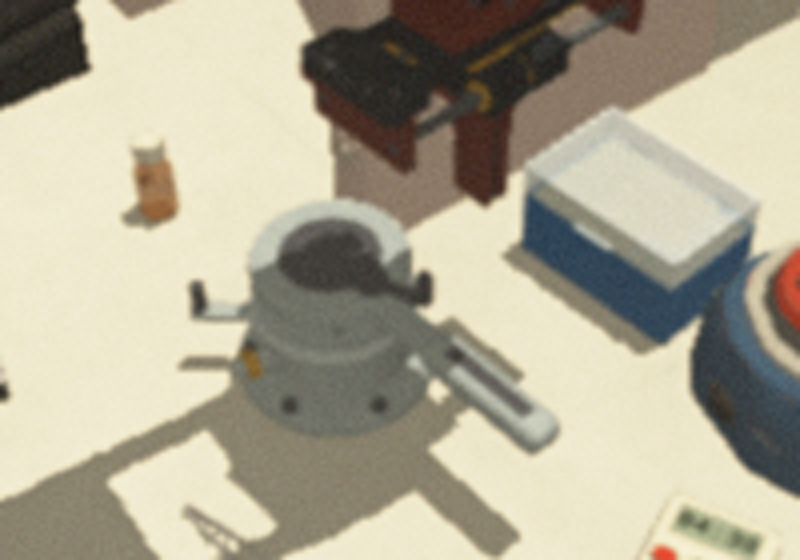

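step_arm:
  plan:
    - [-1,0,-0.02,0.54,0,0,0]
    - [-1,0,-0.03,0.54,0,0,0]
    - [-1,0,-0.1,0,0,0,0]
    - [-1,0,-0.15,0,0,0,0]
    - [-1,0,-0.15,0,0,0,0]
    - [-1,0,-0.15,0,0,0,0]
    - [-1,0,-0.15,0,0,0,0]

```text
t: 3.52
ee_pos: [588.6, -33.2, 107.7]
orientation: [2.12, 2.315, 0.003]
ft_force: [2.7, -1.0, 1.1]
width: 0.6
grasp_force: 1.3
```

step_arm:
  plan:
    - [-1,0,-0.08,0,0,0,0]
    - [-1,0,0,0,0,0,0]

```text
t: 3.78
ee_pos: [583.6, -33.2, 106.7]
orientation: [-2.122, -2.316, 0.0]
ft_force: [0.6, -0.0, 1.0]
width: 0.6
grasp_force: 0.4
```

```bash
python3 - <<'E'
from h import *
im=shot('scene','s2');print(pose()[0],get_obs()['ft_force']);c=im['pixels'][150:250,220:360,::-1]; cv2.imwrite('pics/c3.png',cv2.resize(c,None,fx=5.5,fy=5.5,interpolation=cv2.INTER_CUBIC))
E
```

```text
[ 5.83516547e+02 -3.31985427e+01  1.06555847e+02  8.77603676e-02] [ 1.57292162 -0.21296829  0.14293683]
```

View pics/c3.png

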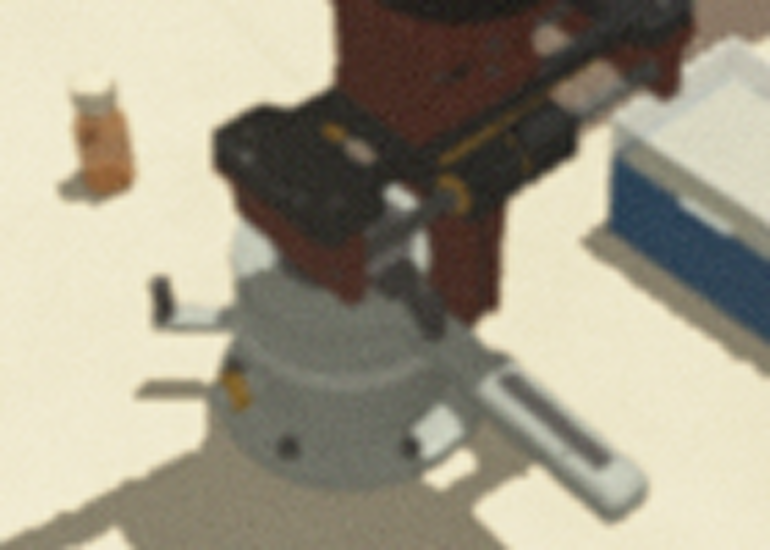

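step_arm:
  plan:
    - [-1,0,-0.08,0,0,0,0]
    - [-1,0,0,0,0,0,0]

```text
t: 4.08
ee_pos: [579.6, -33.4, 106.4]
orientation: [-2.121, -2.316, 0.001]
ft_force: [1.6, 1.1, 0.6]
width: 0.3
grasp_force: 0.6
```

step_arm:
  plan:
    - [-1,0,-0.06,0,0,0,0]
    - [-1,0,0,0,0,0,0]

```text
t: 4.32
ee_pos: [576.7, -33.8, 106.6]
orientation: [-2.122, -2.317, 0.0]
ft_force: [1.9, 1.1, -0.7]
width: 0.9
grasp_force: 0.9
```

step_arm:
  plan:
    - [-1,0,0.2,0,0,0,0]
    - [-1,0,0,-0.7,0,0,0]
    - [0.2,0,0,-0.7,0,0,0]
    - [0.2,-0.9,0,-0.2,0,0,0]
    - [0.2,-0.9,0,0,0,0,0]
    - [0.2,-0.9,0,0,0,0,0]
    - [0.2,-0.5,0,0,0,0,0]
    - [0.2,0,0,0,0,0,0]

```text
t: 5.32
ee_pos: [600.9, -193.7, 186.4]
orientation: [-2.124, -2.314, 0.0]
ft_force: [0.5, 0.3, -0.4]
width: 52.3
grasp_force: 0.0
```

```bash
python3 - <<'E'
from h import *
im=shot('top','t2');c=im['pixels'][170:280,220:380,::-1]; cv2.imwrite('pics/c4.png',cv2.resize(c,None,fx=5,fy=5,interpolation=cv2.INTER_CUBIC))
E
```

```text
(no output)
```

View pics/c4.png

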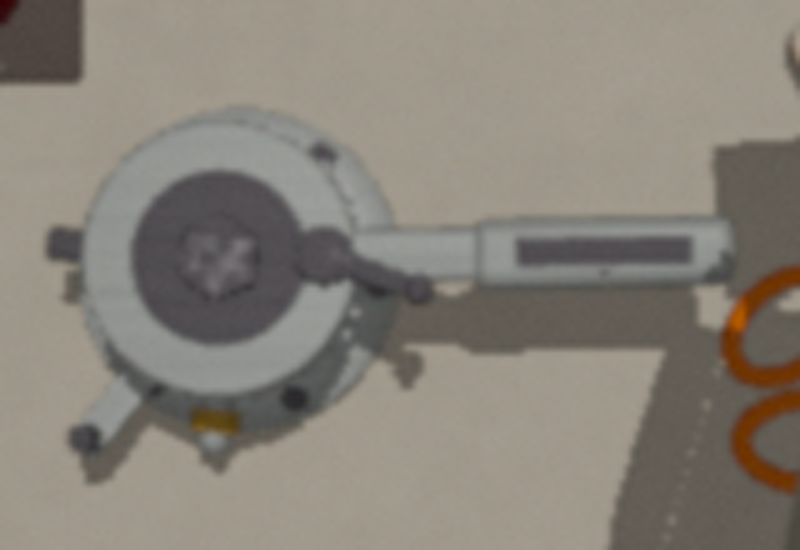

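```bash
python3 - <<'E'
from h import *
im=np.load('pics/top0.npz')
for k,x,y,z in(('stud',418,290,119),('piv',325,256,105),('mid',604,251,94),('h',218,257,94)):print(k,w(im,220+(x+.5)/5-.5,170+(y+.5)/5-.5,z).round(1))
rows([(575,-93,140,0),(575,-93,80,0)],.2)
E
```

```text
stud [561.9 -30.6 119. ]
piv [5.741e+02 5.000e-01 1.050e+02]
mid [575.4 -93.1  94. ]
h [574.8  37.1  94. ]
tilt [-1.e-03  6.e-04 -1.e+00] start [ 600.7 -192.4  186.3] 5.0
5 end [574.9 -93.2  79.8] 0.0
[[0.2,0.68,-0.11,0.31,0,0,0.24],[0.2,0.67,-0.14,0.31,0,0,0.24],[0.2,0.66,-0.15,0.31,0,0,0.24],[0.2,0,0,0.6,0,0,0],[0.2,0,0,0.6,0,0,0]]
```

step_arm:
  plan:
    - [0.2,0.68,-0.11,0.31,0,0,0.24]
    - [0.2,0.67,-0.14,0.31,0,0,0.24]
    - [0.2,0.66,-0.15,0.31,0,0,0.24]
    - [0.2,0,0,0,0,0,0]
    - [0.2,0,0,0.6,0,0,0]
    - [0.2,0,0,0.6,0,0,0]
    - [0.2,0,0,0,0,0,0]

```text
t: 6.25
ee_pos: [574.0, -93.0, 78.9]
orientation: [-2.217, -2.222, 0.003]
ft_force: [0.0, 0.7, -0.0]
width: 52.4
grasp_force: 0.0
```

```bash
cat >> h.py <<'E'
C=np.array([574.8,37.1])
def arc(a0,a1,n,z=80,r=130):
    return [(*(C+r*np.array([np.cos(t),np.sin(t)])),z,np.degrees(t)+90) for t in np.radians(np.linspace(a0,a1,n+1)[1:])]
E
python3 - <<'E'
from h import *
rows(arc(-90,-162,18),.2)
E
```

```text
tilt [-3.5e-03  6.0e-04 -1.0e+00] start [574.  -93.   78.9] 0.1
18 end [451.3  -2.9  79.9] -72.0
[[0.2,0.01,-0.17,-0.02,0,0,0.6],[0.2,0,-0.18,-0,0,0,0.58],[0.2,0.01,-0.18,-0,0,0,0.58],[0.2,0.01,-0.18,-0,0,0,0.59],[0.2,0,-0.18,-0,0,0,0.58],[0.2,0.01,-0.18,-0,0,0,0.58],[0.2,0.01,-0.18,-0,0,0,0.58],[0.2,0,-0.18,-0,0,0,0.58],[0.2,0.01,-0.19,-0,0,0,0.58],[0.2,0.01,-0.18,-0,0,0,0.59],[0.2,0,-0.18,-0,0,0,0.58],[0.2,0.01,-0.18,-0,0,0,0.58],[0.2,0,-0.18,-0,0,0,0.58],[0.2,0.01,-0.18,-0,0,0,0.58],[0.2,0.01,-0.18,-0,0,0,0.59],[0.2,0,-0.19,-0,0,0,0.58],[0.2,0.01,-0.18,-0,0,0,0.58],[0.2,0.01,-0.18,-0,0,0,0.58]]
```

step_arm:
  plan:
    - [0.2,0.01,-0.17,-0.02,0,0,0.6]
    - [0.2,0,-0.18,0,0,0,0.58]
    - [0.2,0.01,-0.18,0,0,0,0.58]
    - [0.2,0.01,-0.18,0,0,0,0.59]
    - [0.2,0,-0.18,0,0,0,0.58]
    - [0.2,0.01,-0.18,0,0,0,0.58]

```text
t: 7.0
ee_pos: [524.9, -82.5, 83.2]
orientation: [2.635, 1.706, 0.004]
ft_force: [1.5, -2.5, 0.3]
width: 52.7
grasp_force: 0.9
```

step_arm:
  plan:
    - [0.2,0.01,-0.18,0,0,0,0.58]
    - [0.2,0,-0.18,0,0,0,0.58]
    - [0.2,0.01,-0.19,0,0,0,0.58]
    - [0.2,0.01,-0.18,0,0,0,0.59]
    - [0.2,0,-0.18,0,0,0,0.58]
    - [0.2,0.01,-0.18,0,0,0,0.58]
    - [0.2,0,-0.18,0,0,0,0.58]
    - [0.2,0.01,-0.18,0,0,0,0.58]
    - [0.2,0.01,-0.18,0,0,0,0.59]
    - [0.2,0,-0.19,0,0,0,0.58]
    - [0.2,0.01,-0.18,0,0,0,0.58]
    - [0.2,0.01,-0.18,0,0,0,0.58]
    - [0.2,0,0,0,0,0,0]
    - [0.2,0,0,0,0,0,0]

```text
t: 8.75
ee_pos: [453.4, -3.2, 82.0]
orientation: [3.102, 0.493, 0.003]
ft_force: [0.4, -0.4, -0.1]
width: 52.8
grasp_force: 0.0
```

```bash
python3 - <<'E'
from h import *
print(get_obs()['qpos'])
a=shot('scene','s3')['pixels'][110:270,180:380,::-1];b=shot('top','t3')['pixels'][170:290,200:350,::-1]
f=lambda c:cv2.resize(c,(400,int(c.shape[0]*400/c.shape[1])),interpolation=cv2.INTER_CUBIC)
a,b=f(a),f(b);h=max(len(a),len(b));p=lambda c:np.pad(c,((0,h-len(c)),(0,0),(0,0)))
cv2.imwrite('pics/c5.png',np.hstack([p(a),p(b)]))
rows(arc(-162,-95,17),.2)
E
```

```text
[-3.33716069e-02  4.14842457e-01  2.09052280e+00  3.95116929e-05
  6.34482190e-01  1.22247820e+00]
tilt [ 9.e-04 -0.e+00 -1.e+00] start [453.   -3.3  81.6] -72.0
17 end [563.3 -92.4  80.1] -5.0
[[0.2,-0.03,0.16,0.03,0,0,-0.57],[0.2,0.01,0.18,0,0,0,-0.58],[0.2,0,0.18,0,0,0,-0.57],[0.2,0.01,0.18,0,0,0,-0.57],[0.2,0.01,0.18,0,0,0,-0.58],[0.2,0,0.18,0,0,0,-0.57],[0.2,0.01,0.18,0,0,0,-0.57],[0.2,0.01,0.17,0,0,0,-0.58],[0.2,0,0.18,0,0,0,-0.57],[0.2,0.01,0.18,0,0,0,-0.57],[0.2,0,0.18,0,0,0,-0.58],[0.2,0.01,0.18,0,0,0,-0.57],[0.2,0.01,0.18,0,0,0,-0.57],[0.2,0,0.18,0,0,0,-0.58],[0.2,0.01,0.17,0,0,0,-0.57],[0.2,0,0.18,0,0,0,-0.57],[0.2,0.01,0.18,0,0,0,-0.58]]
```

View pics/c5.png

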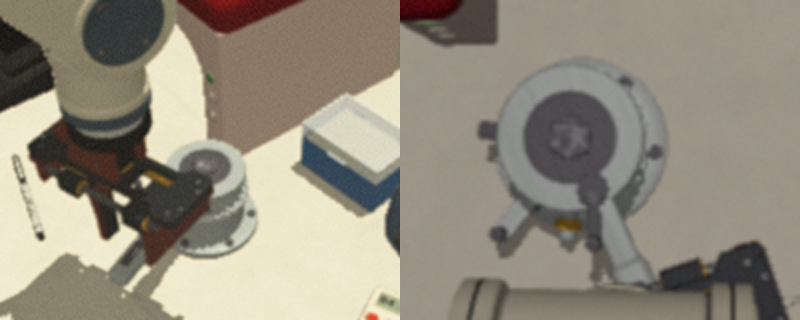

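step_arm:
  plan:
    - [0.2,-0.03,0.16,0.03,0,0,-0.57]
    - [0.2,0.01,0.18,0,0,0,-0.58]
    - [0.2,0,0.18,0,0,0,-0.57]
    - [0.2,0.01,0.18,0,0,0,-0.57]
    - [0.2,0.01,0.18,0,0,0,-0.58]
    - [0.2,0,0.18,0,0,0,-0.57]
    - [0.2,0.01,0.18,0,0,0,-0.57]
    - [0.2,0.01,0.17,0,0,0,-0.58]

```text
t: 9.85
ee_pos: [489.0, -60.8, 79.5]
orientation: [-2.849, -1.317, 0.002]
ft_force: [-2.5, 7.1, 3.9]
width: 52.9
grasp_force: 3.3
```

step_arm:
  plan:
    - [0.2,0,0.18,0,0,0,-0.57]
    - [0.2,0.01,0.18,0,0,0,-0.57]
    - [0.2,0,0.18,0,0,0,-0.58]
    - [0.2,0.01,0.18,0,0,0,-0.57]
    - [0.2,0.01,0.18,0,0,0,-0.57]
    - [0.2,0,0.18,0,0,0,-0.58]
    - [0.2,0.01,0.17,0,0,0,-0.57]
    - [0.2,0,0.18,0,0,0,-0.57]
    - [0.2,0.01,0.18,0,0,0,-0.58]
    - [0.2,0,0,0,0,0,0]

```text
t: 11.1
ee_pos: [561.9, -92.4, 79.3]
orientation: [-2.315, -2.121, 0.002]
ft_force: [-3.4, -0.7, 2.7]
width: 52.8
grasp_force: 1.6
```

```bash
python3 - <<'E'
from h import *
print(get_obs()['ft_force'])
b=shot('top','t4')['pixels'][170:290,200:350,::-1]
cv2.imwrite('pics/c6.png',cv2.resize(b,None,fx=4,fy=4,interpolation=cv2.INTER_CUBIC))
rows(arc(-95,-73,6),.2)
E
```

```text
[-3.43265709 -0.73748282  2.66271049]
tilt [-1.9e-03  1.0e-04 -1.0e+00] start [561.8 -92.4  79.3] -5.1
6 end [612.7 -87.   79.8] 17.0
[[0.2,0.01,0.2,-0.01,0,0,-0.54],[0.2,0,0.16,-0,0,0,-0.54],[0.2,0.01,0.17,-0,0,0,-0.53],[0.2,0,0.17,-0,0,0,-0.53],[0.2,0.01,0.16,-0,0,0,-0.54],[0.2,0.01,0.17,-0,0,0,-0.53]]
```

View pics/c6.png

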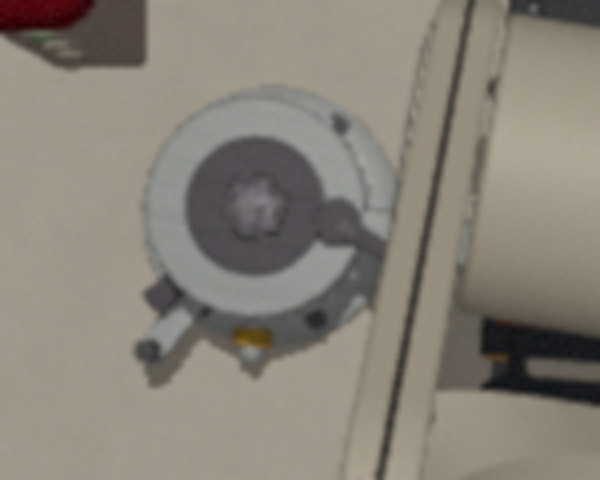

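step_arm:
  plan:
    - [0.2,0.01,0.2,-0.01,0,0,-0.54]
    - [0.2,0,0.16,0,0,0,-0.54]
    - [0.2,0.01,0.17,0,0,0,-0.53]
    - [0.2,0,0.17,0,0,0,-0.53]
    - [0.2,0.01,0.16,0,0,0,-0.54]
    - [0.2,0.01,0.17,0,0,0,-0.53]
    - [0.2,0,0,0,0,0,0]
    - [0.2,0,-0.2,0,0,0,0]
    - [0.2,0,0,-0.6,0,0,0]
    - [0.2,0,0,-1,0,0,0]
    - [0.2,-0.8,0,-0.3,0,0,0]
    - [0.2,-0.9,0,0,0,0,0]
    - [0.2,-0.9,0,0,0,0,0]
    - [0.2,0,0,0,0,0,0]

```text
t: 12.9
ee_pos: [642.8, -216.9, 175.6]
orientation: [1.871, 2.52, 0.001]
ft_force: [0.8, 0.3, 0.5]
width: 52.8
grasp_force: 0.0
```

```bash
python3 - <<'E'
from h import *
print(get_obs()['ft_force'])
b=shot('top','t5')['pixels'][170:290,200:390,::-1]
cv2.imwrite('pics/c7.png',cv2.resize(b,None,fx=4,fy=4,interpolation=cv2.INTER_CUBIC))
E
```

```text
[0.81365824 0.27586323 0.45471698]
```

View pics/c7.png

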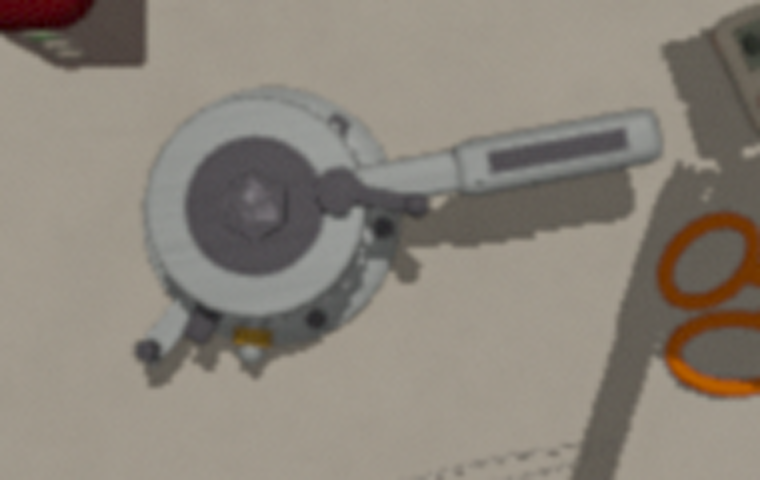

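The lug, at (200,325), is past the peg at (148,350). The lever tail, at (415,205), is still on the clockwise side, and the gripper is clear.

```bash
python3 -c "
from h import *
print(ctrl.close_job())"
```

```text
the job is handed in; nothing more can be done
None
```

I flipped the lever fully over, swung the handle about 70° clockwise with the lid staying still, then swung it back until the lug was past the peg. The gripper was clear of everything when I handed in at about 13 s; no verdict was shown.

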